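# Flip the status tag on the slide box that has been read

### The job

The slides in the blue box have been read. With the fingertips, flip the status tag on that box's lid over its hinge, from yellow to green, and push it down until it lies flat on the back half of the lid, then let go of it. Only push: pinch and lift nothing, leave the blue box standing where it is, and leave the other two slide boxes with their tags and the small things around them undisturbed.

Things in the scene. Friction and masses are not known exactly. Their poses are not given: they have to be found in the camera images.
- box_blue: Blue plastic microscope-slide box, closed and full, loose on the table: 95 (x) by 140 (y) by 36 mm high, about 0.36 kg. Origin: centre of its underside; x points from its front (robot side, two black latches) to its back, z up; yaw within about 17 degrees. On its lid is a white plate, top at 40 mm; in its middle is the tag's hinge: axis along the box's y, 42.5 mm above the box's origin.
- tag_blue (a joint): Angle of the blue box's status tag about its hinge, rad: 0 = flat on the front half of the lid, yellow face up (starts at 0 to 0.25); 1.57 = upright; 3.14 = flat on the back half, green face up (stops at both ends). The hinge is slightly stiff (0.014 Nm; tag 24 g): the tag stays at any angle where it is left and must be pushed all the way; about 0.5 N at its lip moves it.
- lip_blue (a point): Middle of the outer edge of the thumb lip at the free end of the blue box's tag, 62 mm from the hinge axis. At angle 0 it is 60 mm in front of the box's origin and 55 mm above the table, the lip slanting up towards the robot over free space in front of the box; at 3.14 it is 60 mm behind the origin, 30 mm above the table. Its frame turns with the tag.
- amber_blue: Yellow layer (with a black ring) of the blue box's tag. The tag is a rigid leaf 50 mm wide along the hinge, 3.2 mm thick, flat from the hinge out to 50 mm (2.5 mm beyond the edge of the lid), then a lip 36 mm wide, 16 mm long, bent 50 degrees towards the yellow side. Origin in the middle of the hinge axis; turns with the tag; at angle 0 its axes are the box's.
- green_blue: Green layer (with a white tick) of the blue box's tag, on the other side of the same leaf; origin and axes as the yellow layer. The hinge lies between two white cheeks on the lid at y = +/-29 mm of the box, 5 mm thick, 12 mm long, 49 mm high over the table.
- box_white: White slide box of the same make, size and tag, not read yet: to be left alone. Same frame as the blue box.
- tag_white (a joint): Angle of the white box's tag, as for the blue box: starts at 0 to 0.15 (yellow up) and is to stay so.
- box_red: Red slide box of the same make, size and tag, read earlier: to be left alone. Same frame as the blue box.
- tag_red (a joint): Angle of the red box's tag, as for the blue box: starts at 3.06 to 3.14 (green up, on the back half of the lid) and is to stay so.
- oil: Small amber dropper bottle of immersion oil, 28 mm across, 75 mm high, upright behind the boxes. Origin: centre of its underside.
- timer: White bench timer, 30 (x) by 64 (y) by 62 mm high, upright behind the boxes. Origin: centre of its underside.
- petri: Closed Petri dish, whitish clear plastic, 95 mm across, 17 mm high, in front of the boxes. Origin: centre of its underside.
- coverslips: Clear box of cover glasses, 32 (x) by 58 (y) by 20 mm high, in front of the boxes. Origin: centre of its underside.
- forceps: Steel forceps lying flat, 122 mm long, 14 mm wide, 8 mm high, in the gap between two boxes. Origin: underside near its middle; x along its length.
Things that resemble listed ones, but are neither listed nor needed, are in the scene too. There is more than one size of the coverslips; the one meant has the size given above.

How it is judged:
At the end, for the whole second after the job is handed in: Blue box's tag at rest, green up, at 3.0 rad or more (8 degrees of flat); blue box level, within 15 mm of its place; white tag still below 0.3 rad, red tag above 2.84 rad; other boxes and small things upright, within 15 mm of their places (value of joint tag_blue above 3 rad and velocity of joint tag_blue between -0.1 and 0.1 rad/s and distance of each of box_blue, box_white, box_red, oil, timer, petri, coverslips, forceps from where it was at the start of the episode below 0.015 m and angle between box_blue's own z axis and vertical below 0.05 rad and linear speed of box_blue below 0.01 m/s and value of joint tag_white below 0.3 rad and value of joint tag_red above 2.84 rad and angle between each of box_white, box_red, oil, timer, petri, coverslips, forceps's own z axis and vertical below 0.1 rad); the robot touches nothing.
It fails at once if the blue box is lifted (10 mm) or tipped (0.2 rad) (height (world z) of box_blue above 0.01 m or angle between box_blue's own z axis and vertical above 0.2 rad).
It fails at once if the blue box is pushed more than 15 mm from its place (distance of box_blue from where it was at the start of the episode above 0.015 m).
It fails at once if the tag is pinched: the fingers press with more than 5 N on its yellow and its green layer at once (contact force between the fingers and amber_blue above 5 N and contact force between the fingers and green_blue above 5 N).
It fails at once if another box is moved by more than 15 mm or its tag turned (distance of any of box_white, box_red from where it was at the start of the episode above 0.015 m or value of joint tag_white above 0.3 rad or value of joint tag_red below 2.84 rad).
It fails at once if one of the small things around is moved by more than 15 mm (distance of any of oil, timer, petri, coverslips, forceps from where it was at the start of the episode above 0.015 m).
It also fails if it takes over 45 s, if anything falls off the work surface, if the arm or the gripper's body presses on something with over 40 N, if the wrist force passes 120 N, or if a joint passes its speed limit or range.

### The arm

A 7-joint arm with a two-finger parallel gripper is mounted at the origin on the work surface. World frame = base frame: x ahead of the robot, y to its left, z up, the work surface at z = 0. Lengths are in m, angles in rad, forces in N, time in s.
With the tool pointing down it reaches from about 0.4 to 0.85 m from the base axis. Payload 10.4 kg.
Tool frame: the origin (TCP) lies at the very end of the fingers, on their centre line; the grasp point (between the pads) lies 19 mm behind it (r.pinch_z is the distance from the TCP to the grasp point, in m); z points along the fingers, y is the line along which they close (so a half turn about z gives the same grasp; the last joint's range is limited). The gripper opens to 87 mm and grips with 3 to 60 N. Pads are 19 mm wide; open, the fingers measure 117 mm over their backs; the gripper's body (75 mm by 190 mm) begins 51 mm behind the grasp point.
Start: joints at [-1.237, 0.332, -0.065, 1.46, 0.022, 1.35, -0.088], TCP at [0.218, 0.586, 0.197] pointing down, gripper open.
Joint ranges: [-2.6, 2.6], [-0.5, 2.12], [-1.47, 1.34], [0.16, 2.42], [-1.27, 4.41], [0.06, 2.06], [-2.6, 2.6]. Speed limits (rad/s): [2.22, 2.22, 2.79, 2.79, 3.14, 3.14, 3.14].

### API

Orientations are given as a unit quaternion [x, y, z, w].
In Python, from bench import sensors, vision, r gives the robot as it stands.
- The arm moves only by the shell command python3 -m crank 'ROWS' [OPENING] [FORCE]. ROWS is JSON, a list of rows, each a list of 2 entries, a list of its own where there are three numbers: the shift along the tool's x, y, z normalised to -1 to 1, where 1 is 3 cm, then the turn about the tool's z normalised to -1 to 1, where 1 is 8 degrees. A call has 1 to 12 rows; each row shifts and turns the commanded pose from where the row before left it, along the tool's axes as they then stand; what a row does not reach is not made up. A row lasts 1/8 s, in which the tool goes at most 62.5 mm and 10.7 degrees, less where a joint would pass 70% of its speed; a pose out of reach is approached as far as the arm can. A call with a number of a shift or a turn outside -1 to 1 is refused whole. A call with a gripper value outside its range is refused whole. OPENING is the opening, from 0 (shut) to 1 (fully open), set as the call begins (- or left out, the last holds). The fingers move at their own pace and stop on an object; FORCE is the grip in N (left out, the last holds). Time passes only in rows, so rows that do not move let the fingers close. It gives the time, the measured TCP pose, the force, the opening and the grip force at its end, in the units of the state.
- sensors.read_state(): the state, without advancing time (a new reading comes with each control period).
- vision.camera(name): name is "scene" or "top" or "wrist"; returns the picture (420x560x3 uint8, red, green, blue); there is no depth.
- vision.camera_model(name): a dict with "vertical_fov" (degrees; the focal length in pixels is half the picture's height over the tangent of half this angle, whatever the lens; pixels are square), "cx", "cy" (the principal point, pixels), "camera_from_world" (4x4, takes a point from world to camera coordinates); the wrist camera has in their place "hand_eye" (4x4, takes a point from camera to tool coordinates, whose origin is the TCP and whose axes are the flange's). Camera axes: x right, y down, z forward; pixel columns grow to the right and rows downward; lengths in m; the calibration is good to about 2 mm. A picture is of the moment at which its call begins: read the wrist's pose just before it. camera_model takes no time and is no camera call.
- r.close_job(): hands the job in; it is judged then, once.
The state is a dict: "time": time; "joint_positions": joint angles; "joint_vel": joint speeds; "joint_torque": joint torques, N m; "ee_pos": TCP position; "eef_rot": TCP orientation; "ft_force": force on the tool from outside, world axes, zero at the start; "torque": the same for the moment, N m; "width": finger opening in m; "grip_force": force on a finger pad.
Only numpy, scipy, OpenCV 4.12 (cv2) and the standard library are available. Lean on these libraries where they do the work, as an engineer would, in place of code of your own. Each camera call takes 0.05 s, during which the arm holds its last target. There are 200 camera calls.

## Working session

There is one attempt and no reset: what is moved stays moved. The work goes in short steps, Python scripts to look and compute and a shell command to move; the robot and the scene stay as the last step left them, time stands still between calls to the robot, and variables do not carry over. Pictures are saved under pics/ and viewed, at most 13 in all, crops included, and the job is handed in when it is done.

```bash
ls; mkdir -p pics; python3 - <<'E'
from bench import sensors, vision, r
import cv2
for n in("top","scene"):
    cv2.imwrite(f"pics/{n}0.png",vision.camera(n)[:,:,::-1])
    m=vision.camera_model(n);print(n,m)
s=sensors.read_state();print(s['ee_pos'],s['eef_rot'],s['width'],s['time'])
E
```

```text
pics
top {'vertical_fov': 46.41434010836376, 'cx': 284.27307508418534, 'cy': 210.25071384855212, 'camera_from_world': array([[-0.00610738, -0.99991547, -0.01147798,  0.00467744],
       [-0.99139714,  0.00755531, -0.13066991,  0.58480682],
       [ 0.13074558,  0.01058118, -0.99135949,  0.90781866],
       [ 0.        ,  0.        ,  0.        ,  1.        ]])}
scene {'vertical_fov': 44.83235433021144, 'cx': 280.74169919443614, 'cy': 209.1306584043337, 'camera_from_world': array([[-0.79700582,  0.60389072, -0.00988601,  0.42797751],
       [ 0.44042682,  0.56991236, -0.69370319, -0.21099982],
       [-0.41328676, -0.55723954, -0.72019313,  1.34635624],
       [ 0.        ,  0.        ,  0.        ,  1.        ]])}
[0.2181405  0.58527748 0.19633276] [ 1.77430552e-01  9.84133109e-01 -6.43206196e-04 -9.69423125e-05] 0.08696192594421381 0.1
```

View pics/top0.png

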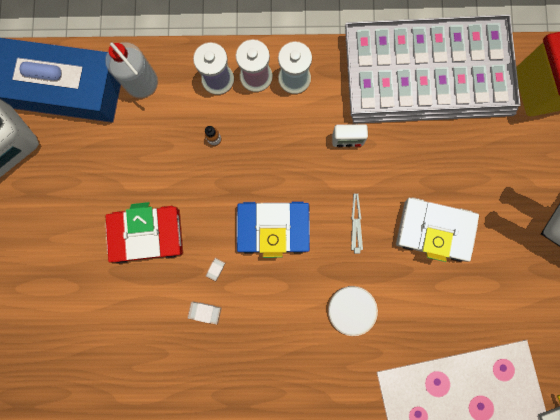

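View pics/scene0.png

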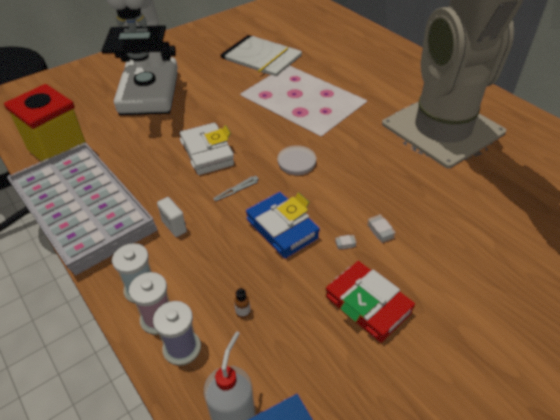

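The top view shows the blue box at about (273,228), between the red box at (143,234) and the white box at (438,232). The yellow tag is on the front, with its lip at about (273,255). The petri dish is at (353,311), the coverslips boxes at (205,313) and (216,269), and the forceps at (356,223). I'll zoom in with a projected model of the blue box.

```bash
cat > h.py <<'E'
import numpy as np, cv2
from bench import sensors, vision, r
def proj(n,P):
    m=vision.camera_model(n);T=m['camera_from_world'];P=np.atleast_2d(P)
    q=P@T[:3,:3].T+T[:3,3];f=210/np.tan(np.radians(m['vertical_fov']/2))
    return np.c_[m['cx']+f*q[:,0]/q[:,2],m['cy']+f*q[:,1]/q[:,2]]
def unproj(n,uv,z):
    m=vision.camera_model(n);T=m['camera_from_world'];f=210/np.tan(np.radians(m['vertical_fov']/2))
    d=T[:3,:3].T@np.array([(uv[0]-m['cx'])/f,(uv[1]-m['cy'])/f,1]);c=-T[:3,:3].T@T[:3,3]
    return c+d*(z-c[2])/d[2]
def w(pose,p):
    x,y,a=pose;p=np.atleast_2d(p);c,s=np.cos(a),np.sin(a)
    return np.c_[x+c*p[:,0]-s*p[:,1],y+s*p[:,0]+c*p[:,1],p[:,2]]
E
cat > fit.py <<'E'
from h import *
from scipy.optimize import minimize
# silhouette fit of the box solid (+tag) against its mask in the two fixed views
def body(t):
    b=np.array([[sx*.0475,sy*.07,z] for sx in(-1,1) for sy in(-1,1) for z in(0,.036)])
    return b
def mask(n):
    im=cv2.imread(f"pics/{n}0.png");h=cv2.cvtColor(im,cv2.COLOR_BGR2HSV)
    m=cv2.inRange(h,(105,120,50),(128,255,255))
    k,l,s,c=cv2.connectedComponentsWithStats(m)
    g=np.array({'top':(273,228),'scene':(283,222)}[n])
    ok=[i for i in range(1,k) if s[i,4]>15 and np.linalg.norm(c[i]-g)<60]
    p=np.argwhere(np.isin(l,ok))[:,::-1].astype(np.int32)
    o=np.zeros(m.shape,np.uint8);cv2.fillConvexPoly(o,cv2.convexHull(p),1);return o
M={n:mask(n) for n in('top','scene')}
def cost(v,ns=('top','scene')):
    e=0
    for n in ns:
        o=np.zeros((420*4,560*4),np.uint8);p=cv2.convexHull(np.float32(proj(n,w(v,body(0)))*4+1.5))
        cv2.fillConvexPoly(o,p.astype(np.int32),255)
        o=cv2.resize(o,(560,420),interpolation=cv2.INTER_AREA)/255.
        e+=np.abs(o-M[n]).sum()
    return e
x0=unproj('top',(273,228),.036)
for ns in(('top',),('scene',),('top','scene')):
    q=min((minimize(lambda d:cost(np.array(d)*[.01,.01,.1],ns),[x0[0]*100,x0[1]*100,a],method='Nelder-Mead',options=dict(initial_simplex=np.array([[x0[0]*100,x0[1]*100,a],[x0[0]*100+1,x0[1]*100,a],[x0[0]*100,x0[1]*100+1,a],[x0[0]*100,x0[1]*100,a+1]]))) for a in(-1,0,1)),key=lambda q:q.fun)
    v=q.x*[.01,.01,.1];print(ns,v.round(4),q.fun)
np.save('pose.npy',v)
tiles=[]
for n in('top','scene'):
    im=cv2.imread(f"pics/{n}0.png");c=proj(n,w(v,[0,0,.03]))[0].astype(int)-[60,50]
    im=cv2.resize(im[c[1]:c[1]+100,c[0]:c[0]+120],None,fx=3.3,fy=3.3,interpolation=cv2.INTER_CUBIC)
    D=lambda P,col:cv2.polylines(im,[((proj(n,w(v,P))-c+.5)*3.3).astype(np.int32)],True,col,1)
    for z in(0,.036):D([[a*.0475,b*.07,z] for a,b in((1,1),(1,-1),(-1,-1),(-1,1))],(0,255,0))
    for t,col in((0,(255,0,255)),(.25,(0,0,0))):
        L=np.array([[0,.025,0],[-.05,.025,0],[-.05,.018,0],[-.0603,.018,.0123],[-.0603,-.018,.0123],[-.05,-.018,0],[-.05,-.025,0],[0,-.025,0]])
        c_,s_=np.cos(t),np.sin(t);X=L[:,0]*c_+L[:,2]*s_;Z=-L[:,0]*s_+L[:,2]*c_
        D(np.c_[X,L[:,1],Z+.0425],col)
    tiles.append(im)
cv2.imwrite('pics/ov.png',np.hstack(tiles))
E
python3 fit.py
```

```text
('top',) [ 0.5546  0.0235 -0.0071] 56.73725490196079
('scene',) [ 0.549   0.0191 -0.0286] 287.19215686274504
('top', 'scene') [ 0.5545  0.0232 -0.0109] 426.52156862745096
```

View pics/ov.png

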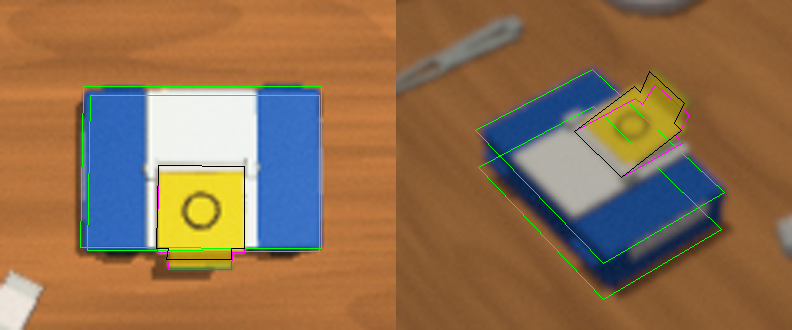

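The top-view fit puts the box at (0.5545, 0.0235) with yaw of about -0.01. The lip edge is then near x=0.494, z≈0.055–0.065. The fingers stay vertical, so I'll shut them, rub upward on the lip edge with light forward pressure, then sweep the tag over.

```bash
python3 -m crank '[[[0,0,0],-0.85],[[0,0,0],-0.85],[[0,0,0],-0.85],[[-0.4,-1,0],0],[[-0.4,-1,0],0],[[-0.4,-1,0],0],[[-0.4,-1,0],0],[[-0.4,-1,0],0],[[-0.4,-1,0],0],[[-0.4,-1,0],0],[[-0.4,-1,0],0],[[-0.4,-1,0],0]]' 0 5; python3 -m crank '[[[-0.4,-1,0],0],[[-0.4,-1,0],0],[[-0.4,-1,0],0],[[-0.4,-1,0],0],[[-0.4,-1,0],0],[[-0.4,-1,0],0],[[-0.4,-1,0],0],[[-0.4,-1,0],0],[[-0.4,-1,0],0],[[0,0,0],0],[[0,0,0],0]]'
```

```text
time: 1.6
ee_pos: [0.3263, 0.3144, 0.1968]
eef_rot: [0.0, 1.0, -0.0, -0.0]
ft_force: [0.7, -0.4, 0.4]
width: 0.0007
grip_force: 0.0
time: 2.98
ee_pos: [0.4335, 0.0461, 0.1968]
eef_rot: [0.0, 1.0, 0.0, -0.0]
ft_force: [0.4, 0.9, 1.0]
width: 0.0007
grip_force: 0.0
```

```bash
python3 -m crank '[[[-0.9,-0.74,0],0],[[0,0,1],0],[[0,0,1],0],[[0,0,1],0],[[0,0,1],0],[[0,0,1],0],[[0,0,0.9],0],[[0,0,0],0],[[0,0,0],0]]'; python3 - <<'E'
from h import *
f=[]
for i in range(6): 
    vision.camera("wrist");f.append(sensors.read_state()['ft_force'])
print(np.round(f,2))
cv2.imwrite('pics/s1.png',vision.camera('scene')[120:320,170:430][:,:,::-1].repeat(3,0).repeat(3,1))
E
```

```text
time: 4.1
ee_pos: [0.4613, 0.0239, 0.0209]
eef_rot: [-0.0, 1.0, 0.0, 0.0]
ft_force: [0.4, 0.1, 0.5]
width: 0.001
grip_force: 0.0
[[ 0.11 -0.17  0.23]
 [ 0.84 -0.45  0.24]
 [-0.28  0.05 -0.81]
 [ 0.04  0.21  0.11]
 [ 0.43  0.65 -0.16]
 [ 0.68 -0.39  0.24]]
```

View pics/s1.png

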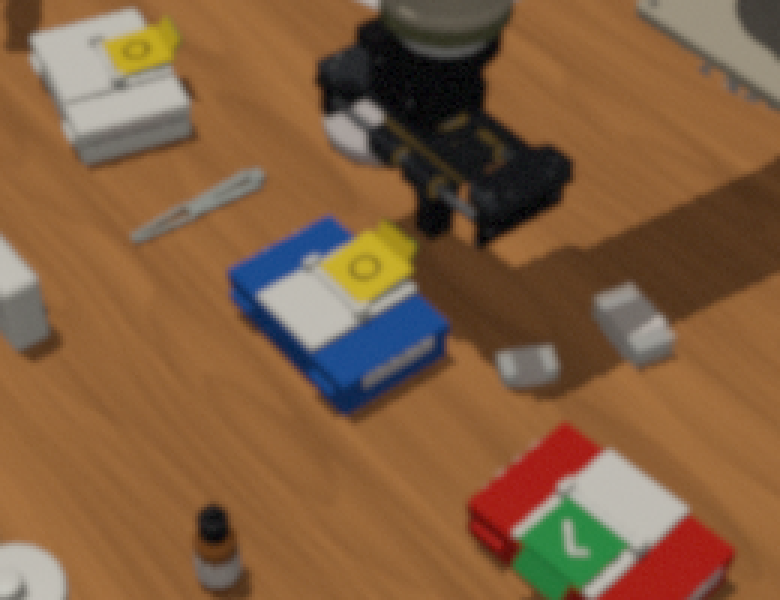

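The fingers at about (432,215) line up with the lip at about (400,240), just in front of it. Next I'll do the rising push.

```bash
python3 -m crank '[[[-0.3,0,0.3],0],[[-0.3,0,0],0],[[-0.1,0,0],0],[[0,0,0],0],[[-0.04,0,-0.15],0],[[-0.04,0,-0.15],0],[[-0.04,0,-0.15],0],[[-0.04,0,-0.15],0],[[-0.04,0,-0.15],0],[[-0.04,0,-0.15],0],[[-0.04,0,-0.15],0],[[-0.04,0,-0.15],0]]'; python3 - <<'E'
from h import *
f=[]
for i in range(6): 
    vision.camera("wrist");f.append(sensors.read_state()['ft_force'])
print(np.mean(f,0).round(2),sensors.read_state()['ee_pos'])
cv2.imwrite('pics/s2.png',cv2.resize(vision.camera('scene')[150:270,220:380][:,:,::-1],None,fx=4,fy=4))
E
```

```text
time: 5.95
ee_pos: [0.4915, 0.0233, 0.0473]
eef_rot: [0.0, 1.0, 0.0, -0.0]
ft_force: [0.2, -0.2, -0.5]
width: 0.0004
grip_force: 0.1
[-0.15  0.1   0.08] [0.49140893 0.02328275 0.04692683]
```

View pics/s2.png

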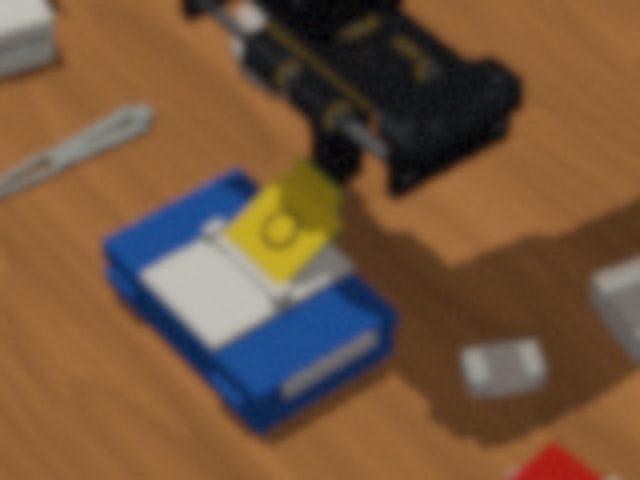

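The lip now leans on the finger and the tag is raised, at about (320,180). The box has not moved, so I'll continue along the arc.

```bash
python3 -m crank '[[[-0.06,0,-0.1],0],[[-0.06,0,-0.1],0],[[-0.06,0,-0.1],0],[[-0.07,0,-0.1],0],[[-0.09,0,-0.05],0],[[-0.1,0,-0.05],0],[[-0.1,0,-0.05],0],[[-0.1,0,-0.03],0],[[-0.1,0,-0.03],0],[[-0.1,0,-0.02],0]]'; python3 - <<'E'
from h import *
f=[]
for i in range(6): 
    vision.camera("wrist");f.append(sensors.read_state()['ft_force'])
print(np.mean(f,0).round(2),sensors.read_state()['ee_pos'])
cv2.imwrite('pics/s3.png',cv2.resize(vision.camera('scene')[150:270,220:380][:,:,::-1],None,fx=4,fy=4))
E
```

```text
time: 7.55
ee_pos: [0.5169, 0.0233, 0.066]
eef_rot: [0.0, 1.0, 0.0, 0.0]
ft_force: [-0.7, -0.4, 1.7]
width: 0.0008
grip_force: 0.9
[-0.03  0.27  0.31] [0.51661711 0.02320729 0.06581423]
```

View pics/s3.png

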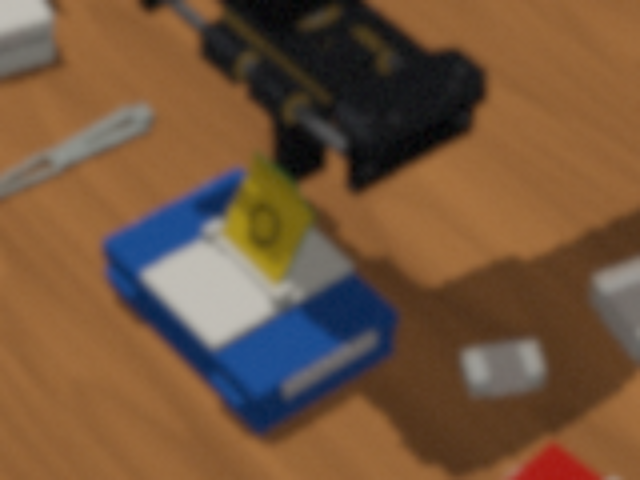

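The tag is at about 50° and the box hasn't moved. Next I sweep forward past upright, then go down.

```bash
python3 -m crank '[[[-0.12,0,0],0],[[-0.15,0,0],0],[[-0.15,0,0],0],[[-0.15,0,0],0],[[-0.15,0,0],0],[[-0.15,0,0],0],[[-0.15,0,0],0],[[-0.15,0,0],0],[[-0.15,0,0],0],[[-0.15,0,0],0],[[-0.15,0,0],0],[[-0.15,0,0],0]]';  python3 -m crank '[[[-0.15,0,0],0],[[-0.15,0,0],0],[[-0.1,0,0.1],0],[[0,0,0.1],0],[[0,0,0.1],0],[[0,0,0.1],0],[[0,0,0.1],0],[[0,0,0.08],0],[[0,0,0],0],[[0,0,0],0]]'; python3 - <<'E'
from h import *
f=[]
for i in range(6): 
    vision.camera("wrist");f.append(sensors.read_state()['ft_force'])
print(np.mean(f,0).round(2),sensors.read_state()['ee_pos'])
cv2.imwrite('pics/s4.png',cv2.resize(vision.camera('scene')[150:270,220:380][:,:,::-1],None,fx=4,fy=4))
E
```

```text
time: 9.4
ee_pos: [0.5701, 0.0232, 0.066]
eef_rot: [0.0, 1.0, 0.0, 0.0]
ft_force: [-0.0, -0.5, -0.6]
width: 0.0006
grip_force: 0.1
time: 10.65
ee_pos: [0.5816, 0.0232, 0.0485]
eef_rot: [0.0, 1.0, 0.0, -0.0]
ft_force: [0.0, 0.8, -0.7]
width: 0.0005
grip_force: 0.0
[ 0.18 -0.32 -0.03] [0.58176985 0.02320179 0.0485648 ]
```

View pics/s4.png

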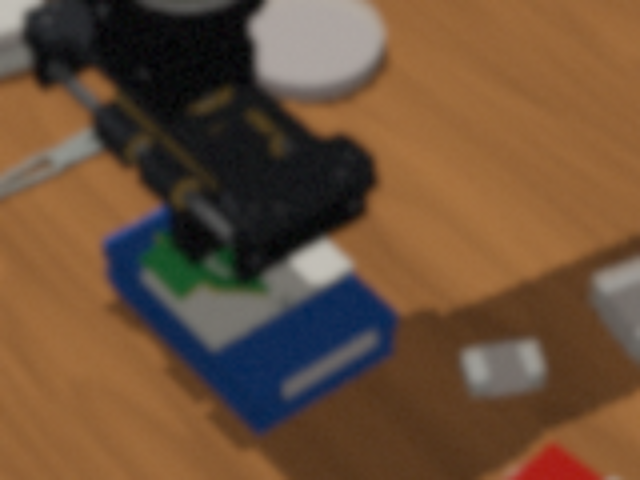

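Green is up and the box hasn't moved. The tag is nearly flat, so I'll go a little further out and press down gently.

```bash
python3 -m crank '[[[-0.1,0,0],0],[[-0.1,0,0],0],[[-0.1,0,0.03],0],[[0,0,0.03],0],[[0,0,0.03],0],[[0,0,0.03],0],[[0,0,0],0],[[0,0,0],0]]';  python3 - <<'E'
from h import *
f=[]
for i in range(8): 
    vision.camera("wrist");f.append(sensors.read_state()['ft_force'])
print(np.mean(f,0).round(2),sensors.read_state()['ee_pos'])
E
```

```text
time: 12.0
ee_pos: [0.5907, 0.0232, 0.0449]
eef_rot: [0.0, 1.0, 0.0, -0.0]
ft_force: [-0.3, -0.8, 0.3]
width: 0.0002
grip_force: 0.0
[-0.07 -0.13  0.1 ] [0.59076302 0.02320399 0.04493   ]
```

```bash
python3 -m crank '[[[0,0,0.03],0],[[0,0,0.02],0],[[0,0,0],0]]';  python3 - <<'E'
from h import *
f=[]
for i in range(8): 
    vision.camera("wrist");f.append(sensors.read_state()['ft_force'])
print(np.mean(f,0).round(2),sensors.read_state()['ee_pos'])
E
```

```text
time: 12.78
ee_pos: [0.5908, 0.0232, 0.0434]
eef_rot: [0.0, 1.0, 0.0, 0.0]
ft_force: [-0.3, 0.5, 0.2]
width: 0.0009
grip_force: 0.1
[ 0.01 -0.2   0.12] [0.59072818 0.02318448 0.04339263]
```

```bash
python3 -m crank '[[[0,0,0.03],0],[[0,0,0.02],0],[[0,0,0],0]]';  python3 - <<'E'
from h import *
f=[]
for i in range(8): 
    vision.camera("wrist");f.append(sensors.read_state()['ft_force'])
print(np.mean(f,0).round(2),sensors.read_state()['ee_pos'])
E
```

```text
time: 13.55
ee_pos: [0.5907, 0.0232, 0.0419]
eef_rot: [0.0, 1.0, 0.0, -0.0]
ft_force: [0.7, 0.0, 0.4]
width: 0.0007
grip_force: 0.1
[-0.15  0.04  0.33] [0.59075572 0.02319912 0.0419324 ]
```

No clear contact force, so I'll lift off and look.

```bash
python3 -m crank '[[[0,0,-0.5],0],[[0,0,-1],0],[[0,0,-1],0],[[0,0,-1],0],[[0.6,0,-1],0],[[1,0,0],0],[[1,0,0],0],[[1,0,0],0],[[1,0,0],0],[[1,0,0],0],[[0,0,0],0],[[0,0,0],0]]';  python3 - <<'E'
from h import *
a=vision.camera('scene');b=vision.camera('top')
cv2.imwrite('pics/s5.png',np.hstack([cv2.resize(x,None,fx=3.3,fy=3.3,interpolation=2)[:,:,::-1] for x in(a[165:265,225:345],b[175:275,213:333])]))
cv2.imwrite('pics/top5.png',b[:,:,::-1]);cv2.imwrite('pics/scene5.png',a[:,:,::-1])
E
```

```text
time: 15.45
ee_pos: [0.4235, 0.0233, 0.1778]
eef_rot: [0.0, 1.0, 0.0, 0.001]
ft_force: [-0.3, 0.4, -1.0]
width: 0.0007
grip_force: 0.0
```

View pics/s5.png

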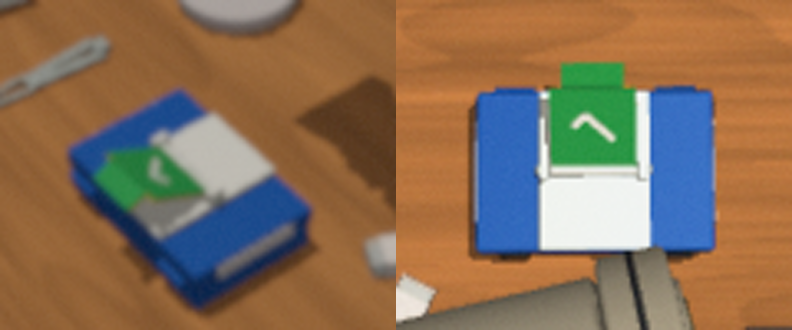

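Green is up, but the scene view shows shadow under the leaf, so it may not be fully flat. I'll measure the angle from the green region.

```bash
cat > ang.py <<'E'
import sys
from h import *
from scipy.optimize import minimize
v=np.array([.5546,.0235,-.0071]);L=np.array([[0,.025,0],[-.05,.025,0],[-.05,.018,0],[-.0603,.018,.0123],[-.0603,-.018,.0123],[-.05,-.018,0],[-.05,-.025,0],[0,-.025,0]])
def ren(n,t,off,v=v):
    c_,s_=np.cos(t),np.sin(t);X=L[:,0]*c_+L[:,2]*s_;Z=-L[:,0]*s_+L[:,2]*c_
    p=proj(n,w(v,np.c_[X,L[:,1],Z+.0425]))+off
    o=np.zeros((1680,2240),np.uint8)
    for a in((0,1,6,7),(2,3,4,5)): cv2.fillPoly(o,[(p[list(a)]*4+1.5).astype(np.int32)],255)
    return cv2.resize(o,(560,420),interpolation=cv2.INTER_AREA)/255.
for n,g in(('scene',(280,220)),('top',(273,210))):
    h=cv2.cvtColor(cv2.imread(f'pics/{n}{sys.argv[1]}.png'),cv2.COLOR_BGR2HSV)
    M=cv2.inRange(h,(45,90,40),(85,255,255));R=np.zeros_like(M);cv2.circle(R,g,45,1,-1)
    M=cv2.morphologyEx(M*R,cv2.MORPH_CLOSE,np.ones((7,7)))/255.
    for t in(2.4,2.6,2.7,2.8,2.9,3,3.14):
        q=minimize(lambda d:np.abs(ren(n,t,d)-M).sum(),[0,0],method='Nelder-Mead',options=dict(initial_simplex=[[0,0],[5,0],[0,5]]))
        print(n,t,q.x.round(1),round(q.fun,1),end=' | ')
    print()
E
python3 ang.py 5
```

```text
scene 2.4 [0.6 2.3] 132.1 | scene 2.6 [-0.2 -0.2] 38.7 | scene 2.7 [ 0.2 -1.1] 46.7 | scene 2.8 [ 0.6 -2.6] 86.6 | scene 2.9 [-0.5 -2.8] 125.3 | scene 3 [-1.5 -3.3] 158.5 | scene 3.14 [-2.  -4.3] 198.5 | 
top 2.4 [ 0.1 -2. ] 38.0 | top 2.6 [ 0.2 -1.2] 38.5 | top 2.7 [ 0.1 -0.4] 52.1 | top 2.8 [ 0.  -0.6] 55.9 | top 2.9 [ 0.1 -0.6] 54.8 | top 3 [ 0.1 -0.9] 45.7 | top 3.14 [-0.  -1.3] 44.9 |
```

The tag is at about 2.63 rad, roughly 30° short, so it either rebounded or wasn't fully pressed. I'll return above it, press down slowly and check while pressed.

```bash
python3 -m crank '[[[-1,0,0],0],[[-1,0,0],0],[[-1,0,0],0],[[-1,0,0],0],[[-1,0,0],0],[[-0.65,0,0],0],[[0,0,1],0],[[0,0,1],0],[[0,0,1],0],[[0,0,0.4],0],[[0,0,0],0]]'; python3 -m crank '[[[0,0,0.15],0],[[0,0,0.15],0],[[0,0,0.15],0],[[0,0,0.15],0],[[0,0,0.15],0],[[0,0,0.15],0],[[0,0,0],0],[[0,0,0],0]]'; python3 - <<'E'
from h import *
f=[]
for i in range(8): 
    vision.camera("wrist");f.append(sensors.read_state()['ft_force'])
print(np.mean(f,0).round(2),sensors.read_state()['ee_pos'])
a=vision.camera('scene');b=vision.camera('wrist')
cv2.imwrite('pics/s6.png',np.hstack([cv2.resize(a[165:265,225:345],(504,420),interpolation=2),b[:,130:420]])[:,:,::-1])
E
```

```text
time: 16.92
ee_pos: [0.5922, 0.023, 0.0745]
eef_rot: [0.0, 1.0, -0.0, -0.001]
ft_force: [0.2, -0.9, -0.4]
width: 0.0003
grip_force: 0.0
time: 17.92
ee_pos: [0.5924, 0.0232, 0.048]
eef_rot: [0.0, 1.0, 0.0, 0.0]
ft_force: [-0.7, -0.4, -0.3]
width: 0.0006
grip_force: 0.0
[ 0.25 -0.23  0.43] [0.59228894 0.02321912 0.047986  ]
```

View pics/s6.png

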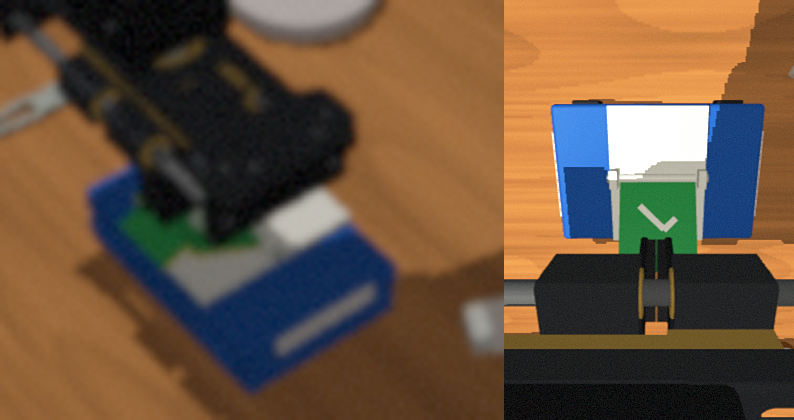

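The wrist view shows the fingertips at (656,240), near the leaf's outer end, with the hinge at row 180. I'll project the model into this view to check offsets.

```bash
python3 - <<'E'
from h import *
from scipy.spatial.transform import Rotation as R
s=sensors.read_state();m=vision.camera_model('wrist');H=m['hand_eye'];f=210/np.tan(np.radians(m['vertical_fov']/2))
print(H.round(3),f)
def pw(P):
    t=R.from_quat(s['eef_rot']).inv().apply(np.atleast_2d(P)-s['ee_pos'])
    c=(t-H[:3,3])@H[:3,:3];return np.c_[m['cx']+f*c[:,0]/c[:,2]-130+504,m['cy']+f*c[:,1]/c[:,2]].round(0)
v=(.5546,.0235,-.0071)
print('tcp -9.5,0,+9.5',pw(s['ee_pos']+np.array([[-.0095,0,0],[0,0,0],[.0095,0,0]])))
print('corners FL FR BL BR',pw(w(v,[[a*.0475,b*.07,.036] for a in(-1,1) for b in(1,-1)])))
print('hinge ends',pw(w(v,[[0,.025,.0425],[0,-.025,.0425]])))
for t in(2.4,2.6,2.8,3,3.14): print(t,pw(w(v,[[-.05*np.cos(t),b,.0425+.05*np.sin(t)] for b in(.025,-.025)])).tolist())
E
```

```text
[[-0.001 -0.955 -0.296  0.08 ]
 [ 1.    -0.001 -0.001  0.001]
 [ 0.001 -0.296  0.955 -0.189]
 [ 0.     0.     0.     1.   ]] 294.701419378816
tcp -9.5,0,+9.5 [[655. 221.]
 [655. 234.]
 [655. 247.]]
corners FL FR BL BR [[764. 106.]
 [547. 104.]
 [750. 241.]
 [561. 240.]]
hinge ends [[693. 180.]
 [618. 179.]]
2.4 [[697.0, 252.0], [613.0, 251.0]]
2.6 [[695.0, 255.0], [616.0, 254.0]]
2.8 [[693.0, 254.0], [618.0, 254.0]]
3 [[691.0, 251.0], [619.0, 251.0]]
3.14 [[690.0, 247.0], [621.0, 247.0]]
```

```bash
python3 - <<'E'
from h import *
b=vision.camera('wrist');h=cv2.cvtColor(b,cv2.COLOR_RGB2HSV)
M=cv2.inRange(h,(45,90,40),(85,255,255))
for y in(185,195,205,215,225,235,245,250,253,256):
    x=np.where(M[y])[0];print(y,(x.min()+374,x.max()+374) if len(x) else None)
cv2.imwrite('pics/w6.png',cv2.resize(b[170:350,220:340],None,fx=3.3,fy=3.3,interpolation=2)[:,:,::-1])
E
```

```text
185 (np.int64(620), np.int64(694))
195 (np.int64(620), np.int64(695))
205 (np.int64(620), np.int64(695))
215 (np.int64(620), np.int64(695))
225 (np.int64(620), np.int64(695))
235 (np.int64(619), np.int64(696))
245 (np.int64(619), np.int64(696))
250 (np.int64(619), np.int64(696))
253 (np.int64(619), np.int64(696))
256 (np.int64(655), np.int64(657))
```

View pics/w6.png

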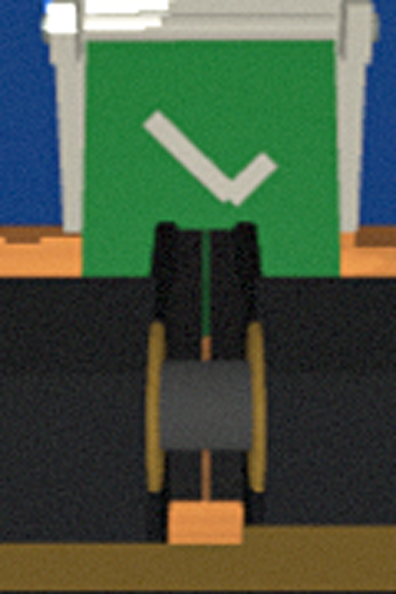

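The leaf still tilts at about 2.7 rad even though the TCP reads z=0.048, and there is no contact force. The shut fingertips therefore sit well above the stated TCP, probably because the finger linkage retracts on closing. I'll keep descending until force builds.

```bash
cat > chk.py <<'E'
from h import *
f=[]
for i in range(8): 
    b=vision.camera("wrist");f.append(sensors.read_state()['ft_force'])
print(np.mean(f,0).round(2),sensors.read_state()['ee_pos'].round(4))
M=cv2.inRange(cv2.cvtColor(b,cv2.COLOR_RGB2HSV),(45,90,40),(85,255,255))
for y in(190,245):
    x=np.where(M[y])[0];print(y,x.max()-x.min() if len(x) else None,end=' ')
E
python3 -m crank '[[[0,0,0.1],0],[[0,0,0.1],0],[[0,0,0.1],0],[[0,0,0],0]]'; python3 chk.py;  python3 -m crank '[[[0,0,0.1],0],[[0,0,0.1],0],[[0,0,0],0]]'; python3 chk.py
```

```text
time: 18.98
ee_pos: [0.592, 0.0231, 0.0386]
eef_rot: [0.0, 1.0, -0.0, -0.0]
ft_force: [-0.3, -0.6, -0.2]
width: 0.0003
grip_force: 0.0
[ 0.15 -0.14 -0.17] [0.5923 0.0232 0.039 ]
190 77 245 79 time: 19.75
ee_pos: [0.592, 0.0232, 0.0326]
eef_rot: [0.0, 1.0, -0.0, -0.0]
ft_force: [-0.2, -0.5, -0.1]
width: 0.0002
grip_force: 0.0
[ 0.18 -0.08  0.13] [0.5923 0.0232 0.033 ]
190 79 245 79
```

```bash
python3 -m crank '[[[0,0,0.07],0],[[0,0,0.07],0],[[0,0,0],0]]'; python3 chk.py;  python3 -m crank '[[[0,0,0.04],0],[[0,0,0.03],0],[[0,0,0],0]]'; python3 chk.py
```

```text
time: 20.52
ee_pos: [0.5921, 0.0232, 0.0285]
eef_rot: [0.0, 1.0, -0.0, -0.0]
ft_force: [0.3, -0.2, 0.2]
width: 0.0005
grip_force: 0.0
[-0.22 -0.03 -0.1 ] [0.5923 0.0232 0.0287]
190 81 245 79 time: 21.3
ee_pos: [0.5922, 0.0232, 0.0265]
eef_rot: [0.0, 1.0, 0.0, -0.0]
ft_force: [-0.4, -0.1, 0.3]
width: 0.0004
grip_force: 0.0
[-0.17 -0.08  0.14] [0.5923 0.0232 0.0266]
190 None 245 79
```

```bash
python3 -m crank '[[[0,0,0.03],0],[[0,0,0.03],0],[[0,0,0],0]]'; python3 chk.py;  python3 -m crank '[[[0,0,0.03],0],[[0,0,0.03],0],[[0,0,0],0]]'; python3 chk.py
```

```text
time: 22.08
ee_pos: [0.5922, 0.0232, 0.0247]
eef_rot: [0.0, 1.0, 0.0, -0.0]
ft_force: [-0.4, -0.2, 0.2]
width: 0.0003
grip_force: 0.0
[ 0.05 -0.06 -0.01] [0.5923 0.0232 0.0248]
190 None 245 80 time: 22.85
ee_pos: [0.5922, 0.0232, 0.0229]
eef_rot: [0.0, 1.0, 0.0, -0.0]
ft_force: [0.7, -0.0, -0.1]
width: 0.0005
grip_force: 0.0
[-0.21  0.1  -0.29] [0.5923 0.0232 0.0231]
190 None 245 81
```

```bash
cat > chk.py <<'E'
from h import *
from scipy.spatial.transform import Rotation as R
f=[]
for i in range(4):
    s=sensors.read_state();b=vision.camera("wrist");f.append(s['ft_force'])
s=sensors.read_state();m=vision.camera_model('wrist');H=m['hand_eye'];F=210/np.tan(np.radians(m['vertical_fov']/2))
print(np.mean(f,0).round(2),s['ee_pos'].round(4),s['time'])
def pw(P):
    t=R.from_quat(s['eef_rot']).inv().apply(np.atleast_2d(P)-s['ee_pos'])
    c=(t-H[:3,3])@H[:3,:3];return np.c_[m['cx']+F*c[:,0]/c[:,2],m['cy']+F*c[:,1]/c[:,2]]
M=cv2.inRange(cv2.cvtColor(b,cv2.COLOR_RGB2HSV),(45,90,40),(85,255,255))
rows=[y for y in range(150,330,4) if (M[y]>0).sum()>40]
W=np.array([np.ptp(np.where(M[y])[0])+1 for y in rows]);print('rows',rows[0],rows[-1],'W',W[0],W[-1])
v=(.5546,.0235,-.0071);k=np.linspace(.004,.049,40)
for t in(2.5,2.6,2.7,2.8,2.9,3,3.14):
    S=[pw(w(v,np.c_[-k*np.cos(t)+.0018*np.sin(t),k*0+b_,.0425+k*np.sin(t)-.0018*np.cos(t)])) for b_ in(.025,-.025)]
    mw=np.interp(rows,S[0][:,1],S[0][:,0]-S[1][:,0]);d=W-mw
    print(t,'end row',S[0][-1,1].round(0),'slope resid',np.polyfit(rows,d,1)[0].round(4),'mean',d.mean().round(2))
cv2.imwrite('pics/w7.png',np.hstack([cv2.resize(vision.camera('scene')[165:265,225:345],(504,420),interpolation=2),b[:,130:420]])[:,:,::-1])
E
python3 chk.py
```

```text
[ 0.04 -0.24  0.19] [0.5923 0.0232 0.023 ] 23.45
rows 194 250 W 84 80
2.5 end row 276.0 slope resid -0.1643 mean -5.44
2.6 end row 277.0 slope resid -0.1327 mean -4.52
2.7 end row 276.0 slope resid -0.1029 mean -3.63
2.8 end row 275.0 slope resid -0.0741 mean -2.76
2.9 end row 272.0 slope resid -0.0457 mean -1.88
3 end row 269.0 slope resid -0.0172 mean -0.98
3.14 end row 264.0 slope resid 0.0243 mean 0.36
```

View pics/w7.png

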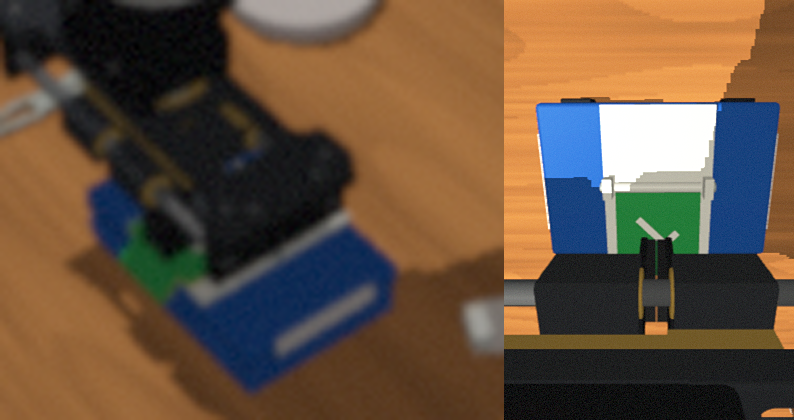

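The leaf now measures about 3.06 rad, so the finger is driving it down. A couple more millimetres to reach the stop.

```bash
sed -i '/pics\/w7/d' chk.py; python3 -m crank '[[[0,0,0.03],0],[[0,0,0.02],0],[[0,0,0],0]]'; python3 chk.py|grep -v ^2
```

```text
time: 23.88
ee_pos: [0.5922, 0.0232, 0.0214]
eef_rot: [0.0, 1.0, 0.0, -0.0]
ft_force: [-0.1, -0.1, 0.3]
width: 0.0007
grip_force: 0.0
[0.44 0.07 0.03] [0.5923 0.0232 0.0215] 24.075
rows 194 250 W 86 82
3 end row 271.0 slope resid -0.025 mean -1.04
3.14 end row 265.0 slope resid 0.0167 mean 0.29
```

```bash
python3 -m crank '[[[0,0,0.03],0],[[0,0,0],0]]'; python3 chk.py
```

```text
time: 24.32
ee_pos: [0.5922, 0.0232, 0.0206]
eef_rot: [0.0, 1.0, 0.0, -0.0]
ft_force: [0.0, -0.5, 0.2]
width: 0.0005
grip_force: 0.0
[-0.16 -0.47 -0.12] [0.5923 0.0232 0.0206] 24.525
rows 194 250 W 86 82
2.5 end row 279.0 slope resid -0.1859 mean -5.65
2.6 end row 279.0 slope resid -0.1543 mean -4.75
2.7 end row 278.0 slope resid -0.1245 mean -3.88
2.8 end row 277.0 slope resid -0.0956 mean -3.03
2.9 end row 274.0 slope resid -0.0671 mean -2.17
3 end row 271.0 slope resid -0.0383 mean -1.28
3.14 end row 266.0 slope resid 0.0035 mean 0.04
```

```bash
python3 -m crank '[[[0,0,0.03],0],[[0,0,0],0]]'|grep -E "ee_|ft"; python3 chk.py|grep -v ^2;  python3 -m crank '[[[0,0,0.03],0],[[0,0,0],0]]'|grep -E "ee_|ft"; python3 chk.py|grep -v ^2
```

```text
ee_pos: [0.5922, 0.0232, 0.0197]
ft_force: [0.0, -0.0, 0.2]
[ 0.26  0.06 -0.19] [0.5923 0.0232 0.0197] 24.975
rows 194 250 W 85 82
3 end row 272.0 slope resid -0.0338 mean -1.67
3.14 end row 267.0 slope resid 0.0082 mean -0.36
ee_pos: [0.5923, 0.0232, 0.019]
ft_force: [-0.9, -0.2, 3.6]
[-1.45 -0.26  3.92] [0.5924 0.0232 0.019 ] 25.425
rows 194 250 W 85 82
3 end row 273.0 slope resid -0.0345 mean -1.9
3.14 end row 267.0 slope resid 0.0077 mean -0.59
```

The force jumped to 3.9 N, so the leaf is on its stop. I'll lift slowly, back off and check the angle and the scene.

```bash
python3 -m crank '[[[0,0,-0.03],0],[[0,0,-0.05],0],[[0,0,-0.1],0],[[0,0,-0.5],0],[[0,0,-1],0],[[0,0,-1],0],[[0,0,-1],0],[[0,0,-1],0],[[0.5,0,-1],0],[[1,0,0],0],[[1,0,0],0],[[1,0,0],0]]'|grep -E "ee_|ft"; python3 -m crank '[[[1,0,0],0],[[1,0,0],0],[[0.5,0,0],0],[[0,0,0],0],[[0,0,0],0]]'|grep -E "time|ee_|ft"; python3 - <<'E'
from h import *
for n in('top','scene'): cv2.imwrite(f'pics/{n}8.png',vision.camera(n)[:,:,::-1])
E
python3 ang.py 8; python3 - <<'E'
from h import *
a,b=[cv2.imread(f'pics/top{i}.png') for i in(0,8)]
d=(cv2.absdiff(a,b).max(2)>60).astype(np.uint8);d=cv2.morphologyEx(d,cv2.MORPH_OPEN,np.ones((2,2)))
k,l,s,c=cv2.connectedComponentsWithStats(d);print([r.tolist() for r in s[1:] if r[4]>8])
cv2.imwrite('pics/f.png',np.hstack([b[60:340,80:500],cv2.resize(cv2.imread('pics/scene8.png')[165:265,225:345],(336,280))]))
E
```

```text
ee_pos: [0.4865, 0.023, 0.1902]
ft_force: [-0.3, 0.5, 0.1]
time: 27.55
ee_pos: [0.413, 0.0233, 0.1898]
ft_force: [0.5, -0.1, -0.5]
scene 2.4 [2.9 6.9] 279.1 | scene 2.6 [2.4 4.4] 194.1 | scene 2.7 [1.8 3. ] 152.9 | scene 2.8 [0.8 2.1] 115.8 | scene 2.9 [0.7 1.8] 80.4 | scene 3 [0.6 0.7] 66.0 | scene 3.14 [ 0.  -0.5] 68.5 | 
top 2.4 [ 0.3 -1.2] 73.2 | top 2.6 [ 0.2 -1.2] 90.2 | top 2.7 [ 0.4 -0.3] 104.9 | top 2.8 [ 0.4 -0.9] 102.5 | top 2.9 [ 0.1 -0.9] 100.7 | top 3 [ 0.3 -0.4] 87.1 | top 3.14 [ 0.1 -0.9] 57.9 | 
[[260, 197, 27, 29, 702], [256, 229, 31, 32, 750], [178, 262, 163, 158, 17983], [265, 272, 9, 6, 26], [272, 279, 6, 19, 55]]
```

View pics/f.png

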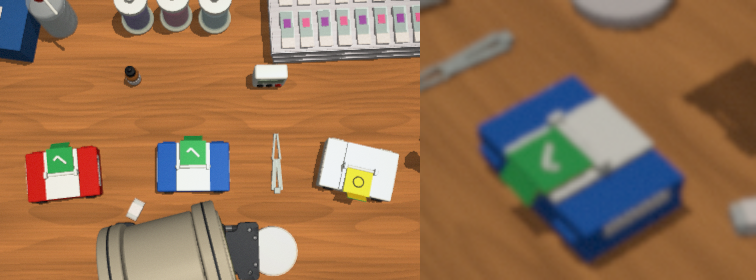

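The tag lies flat with green up, matching the red box's tag. Apart from the robot, only the tag region changed between the first and last top views. I'm handing in.

```bash
python3 -c "
from bench import r
print(r.close_job())"
```

```text
the job is handed in; nothing more can be done
None
```

The blue box's tag was flipped to green and pressed down onto its stop. The last pictures show it flat at about 3.1 rad, with the box and everything else in view unmoved. The job is handed in; no verdict was returned.

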